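Fit and lock the saw's throat plate

ROBOT

A 6-joint arm with a two-finger parallel gripper is mounted at the origin on the work surface. World frame = base frame: x ahead of the robot, y to its left, z up, the work surface at z = 0. Lengths are in m, angles in rad, forces in N, time in s.
With the tool pointing down it reaches from about 0.4 to 0.825 m from the base axis. Payload 7 kg.
Tool frame: the origin (TCP) lies at the very end of the fingers, on their centre line; the grasp point (between the pads) lies 19 mm behind it; z points along the fingers, y is the direction in which the jaws open and shut (so a half turn about z gives the same grasp; the last joint's range is limited). The gripper opens to 85 mm and grips with 20 to 120 N. Pads are 22 mm wide; open, the fingers measure 114 mm over their backs; the gripper's body (76 mm by 85 mm) begins 54 mm behind the grasp point. The pads swing forward as they close: fully open they stand 13 mm farther back than shut.
Start: joints at [1.457, 0.359, 0.012, 0, -1.224, -0.288], TCP at [0.264, 0.621, 0.231] pointing down, gripper open.
Joint ranges: [-3.07, 3.07], [-1.43, 2.12], [-1.02, 1.25], [-3.03, 1.67], [-3.05, -0], [-3.03, 3.03]. Speed limits (rad/s): [2.39, 2.39, 3.01, 3.14, 3.14, 3.14].

INTERFACE

Orientations are given as a unit quaternion [x, y, z, w].
In Python, from bench import bot, grab_frame, get_calibration, ticket gives the robot as it stands.
- The arm moves only by the tool arm_command, never from a script. Its argument "series" is a list of rows, each an object of numbers: "x", "y", "z": the shift along the tool's x, y, z in m; "wx", "wy", "wz": the turn, a rotation vector about the tool's x, y, z in degrees. A call has 1 to 12 rows; each row is the pose to reach, as a shift and turn from the pose commanded when the call began, along the tool's axes at that moment; what a row does not reach only later rows make up. A row lasts 1/8 s, in which the tool goes at most 62.5 mm and 10.7 degrees, less where a joint would pass 70% of its speed; a pose out of reach is approached as far as the arm can. A call with a gripper value outside its range is refused whole. "gripper" is the opening in per cent of the stroke, from 0 (shut) to 100 (fully open), set as the call begins (left out, the last holds). The fingers move at their own pace and stop on an object; "newtons" is the grip in N (left out, the last holds). Time passes only in rows, so rows that repeat a pose let the fingers close. It gives the time, the measured TCP pose, the force and the opening at its end, in the units of the state.
- bot.observe(): the state, without advancing time (a new reading comes with each control period).
- grab_frame(name): name is "scene" or "top"; returns (picture, depth): 420x560x3 uint8, red, green, blue; 420x560 float32, m along the optical axis (not along the pixel's ray), 0 where there is no reading.
- get_calibration(name): a dict with "vfov" (degrees; the focal length in pixels is half the picture's height over the tangent of half this angle, whatever the lens; pixels are square), "cx", "cy" (the principal point, pixels), "rvec" (rotation vector, rad) and "tvec" (3), from world to camera coordinates, as OpenCV has them. Camera axes: x right, y down, z forward; pixel columns grow to the right and rows downward; lengths in m; the calibration is good to about 2 mm. A picture is of the moment at which its call begins. get_calibration takes no time and is no camera call.
- ticket.hand_in(): hands the job in, once; it reports no verdict.
The state is a dict: "clock": time; "joint_pos": joint angles; "joint_velocities": joint speeds; "joint_torque": joint torques, N m; "ee_pos": TCP position; "tool_rot": TCP orientation; "force": force on the tool from outside, world axes, zero at the start; "ft_torque": the same for the moment, N m; "finger_gap": finger opening in m.
Only numpy, scipy, OpenCV 4.12 (cv2) and the standard library are available. Lean on these libraries where they do the work, as an engineer would, in place of code of your own. Each camera call takes 0.05 s, during which the arm holds its last target.

TASK

The table saw's throat is open. Take the throat plate with the narrow blade slot from the rack and lay it in the recess of the saw table, thumb-bar side up and thumb bar at the end nearest the robot, so that it sits flush; then lock it by turning the thumb bar a quarter turn clockwise, until it stops in line with the blade slot. Leave the other plate standing in the rack, and do not shift the push stick and the spanner lying on the saw table.

Things in the scene. Friction and masses are not known exactly. Their poses are not given: they have to be found in the camera images.
- plate_mid (a point): centre of the throat plate to fit: bare steel, 260 long (x), 84 wide (y), 5 thick (z), corner radius 14, about 0.32 kg. z points out of its upper face (with the black thumb bar), x away from the thumb-bar end. Blade slot 150 x 9 along x. Starts on edge in either place of the rack: +y edge down, upper face to the left, bar end nearest the robot, leaning up to 0.1 rad.
- plate_lock (a joint): quarter-turn lock on the plate, rad: 0 open (thumb bar and T-head across the plate), 1.57 locked, at its stop (bar along the plate). Grows clockwise seen from the bar's side; starts 0 to 0.06; friction 0.04 N m, stays as left. Below the plate its T-head (24 x 8, in line with the bar) reaches 10.5 under the underside; it enters the recess's cross slot only when open.
- plate_bar (a point): centre of the plate's thumb bar, on the lock's axis, 105 from the plate's centre towards its -x. Bar 40 long (its own y), 10 wide (x), 22 high (z), from 2.5 to 24.5 above the plate's upper face; this point is 13.5 above that face. The axes turn with the bar.
- recess (a point): centre of the recess in the saw table, on its ledge, 5 below the table's top, 25 above the bench. x along the blade line, away from the robot; y left; z up. Recess 265 x 89 (2.5 clearance all round the plate). The 4 thick ledge has a blade opening 196 x 50 and, 105 towards -x, a cross slot 12.5 (x) by 34 (y) for the T-head.
- saw: the saw table, fixed: origin under its middle at bench level, axes as the recess's. 460 x 460, top 30 above the bench, aluminium with two mitre grooves. A rip fence 28 wide, 56 high above the table stands along x at 185 towards -y; rails along its front and far edges.
- dado_mid (a point): centre of the other throat plate in the rack: same size, axes and lock, but its blade slot is 27 wide. To be left standing in the rack.
- rack_mid (a point): middle of the fixed plywood rack, on top of its base board, 12 above the bench. Base 270 (x) by 190 (y); two cleats 22 high with kerfs 7.5 wide along x, 37.5 towards +y and -y, in which the plates stand on the base board.
- pushstick_mid (a point): middle, at half its 10 thickness, of the yellow push stick, about 250 long, 60 wide, lying along the left side of the saw table.
- spanner_mid (a point): middle, at half its 5 thickness, of the dark steel blade spanner, 180 long, 38 wide, lying on the saw table between recess and fence.

How it is judged:
By the outcome, as a careful person would: the job done as asked, in the order asked, and still so for the second after the job is handed in, with the robot touching nothing.
It also fails if it takes over 62 s, if anything falls off the work surface, if the arm or the gripper's body presses on something with over 40 N, if the wrist force passes 120 N, or if a joint passes its speed limit or range.

## Working session

There is one attempt and no reset: what is moved stays moved. The work goes in short steps, Python scripts to look and compute and a tool call to move; the robot and the scene stay as the last step left them, time stands still between calls to the robot, and variables do not carry over. Pictures are saved under pics/ and viewed, and the job is handed in when it is done.

Besides the shell and the picture viewer there is one more tool, called in YAML: its name, and indented under it one key for each argument. arm_command: Moves the arm, as the interface text tells. Its arguments: {"type":"object","properties":{"series":{"type":"array"},"gripper":{"type":"number"},"newtons":{"type":"number"}},"required":["series"]}

```bash
ls; mkdir -p pics; python3 - <<'E'
from bench import bot, grab_frame, get_calibration
import cv2, numpy as np
print(bot.observe())
for n in ("scene","top"):
    c=get_calibration(n); print(n,c)
    p,d=grab_frame(n)
    np.savez(f"{n}0.npz",p=p,d=d)
    cv2.imwrite(f"pics/{n}0.png",cv2.resize(p[:,:,::-1],None,fx=1.42,fy=1.42))
E
```

```text
pics
{'clock': 0.0, 'joint_pos': array([ 1.45710036e+00,  3.59345010e-01,  1.10908548e-02, -3.47490458e-04,
       -1.22409691e+00, -2.88116240e-01]), 'joint_velocities': array([-0.00111843,  0.00142346, -0.00031939,  0.00056064,  0.00067182,
        0.00022368]), 'joint_torque': array([ 2.43996710e-04, -5.83318806e+01,  2.93441910e+01,  6.93702623e+00,
       -5.73857746e-03, -3.62386174e-05]), 'ee_pos': array([0.26381229, 0.62080465, 0.23040516]), 'tool_rot': array([ 9.79874043e-01, -1.99615204e-01, -9.50319427e-05,  7.88643406e-04]), 'force': array([-0.40880072, -0.64963426, -0.40406901]), 'ft_torque': array([-0.00271832,  0.01539974,  0.01860638]), 'finger_gap': 0.08579020516129648}
scene {'vfov': 52.01177079329852, 'cx': 278.2058742734064, 'cy': 206.30338911365797, 'rvec': array([ 1.53917519,  1.85209466, -0.90031113]), 'tvec': array([ 0.03225922, -0.29483658,  1.56466202])}
top {'vfov': 44.42317982700902, 'cx': 289.82290316750516, 'cy': 206.64274926937475, 'rvec': array([ 2.16038833, -2.15890048,  0.15044503]), 'tvec': array([0.03837964, 0.56168191, 1.21490678])}
```

View pics/scene0.png

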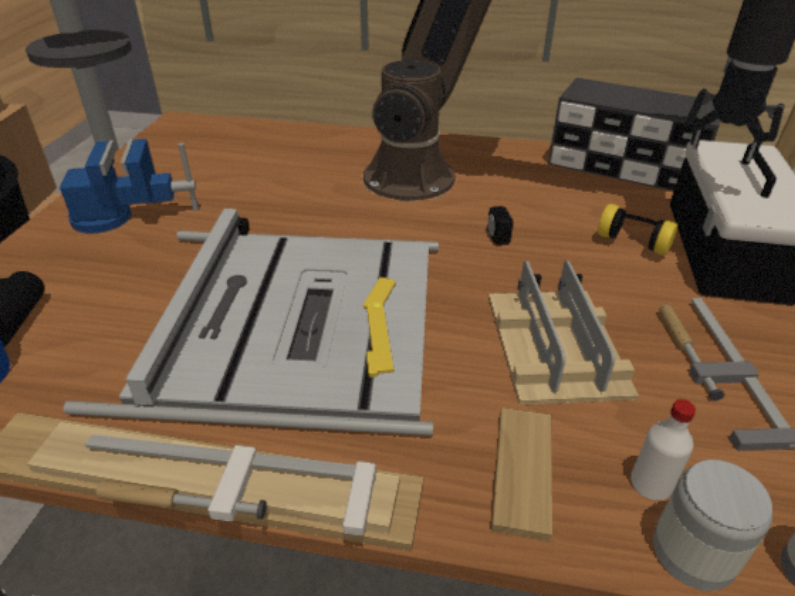

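View pics/top0.png

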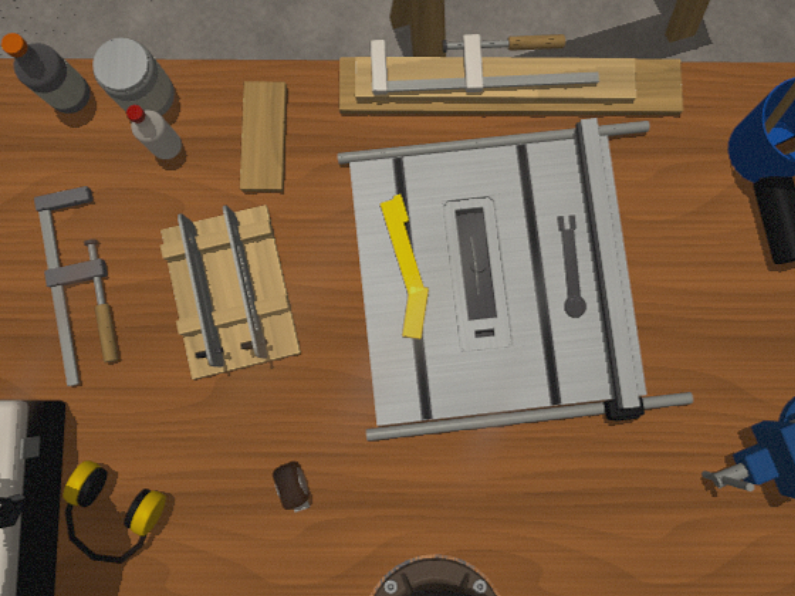

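```bash
cat > h.py <<'E'
import numpy as np, cv2
from bench import bot, grab_frame, get_calibration
from scipy.spatial.transform import Rotation as R
def cal(n):
    c=get_calibration(n); f=210/np.tan(np.radians(c['vfov'])/2)
    return f,c['cx'],c['cy'],cv2.Rodrigues(c['rvec'])[0],c['tvec']
def cloud(n,d):
    f,cx,cy,Rm,t=cal(n); v,u=np.mgrid[:420,:560]
    P=np.stack([(u-cx)/f*d,(v-cy)/f*d,d],-1)
    return (P-t)@Rm
def px2w(n,u,v,z):  # ray to height z
    f,cx,cy,Rm,t=cal(n); r=Rm.T@np.array([(u-cx)/f,(v-cy)/f,1]); o=-Rm.T@t
    return o+r*(z-o[2])/r[2]
def w2px(n,X):
    f,cx,cy,Rm,t=cal(n); p=np.asarray(X)@Rm.T+t
    return np.stack([p[...,0]/p[...,2]*f+cx,p[...,1]/p[...,2]*f+cy],-1)
E
python3 - <<'E'
from h import *
s=np.load('scene0.npz');t=np.load('top0.npz')
cv2.imwrite('pics/s_rack.png',cv2.resize(s['p'][175:290,335:455,::-1],None,fx=5,fy=5,interpolation=cv2.INTER_CUBIC))
cv2.imwrite('pics/t_rack.png',cv2.resize(t['p'][135:275,105:220,::-1],None,fx=4.2,fy=4.2,interpolation=cv2.INTER_CUBIC))
cv2.imwrite('pics/t_rec.png',cv2.resize(t['p'][130:255,300:370,::-1],None,fx=4.7,fy=4.7,interpolation=cv2.INTER_CUBIC))
C=cloud('top',t['d']);
for u,v in [(250,150),(270,270),(265,100),(420,150),(120,200),(300,300),(335,160)]: print(u,v,C[v,u].round(4),t['d'][v,u])
E
```

```text
250 150 [0.7046 0.1376 0.0268] 1.2773962
270 270 [0.4088 0.0864 0.0277] 1.2389897
265 100 [0.8421 0.1021 0.0017] 1.3203065
420 150 [ 0.6912 -0.2699  0.0859] 1.2212533
120 200 [0.5823 0.4623 0.0012] 1.2836874
300 300 [0.3373 0.0142 0.0236] 1.2346252
335 160 [ 0.686  -0.0763 -0.0012] 1.3049521
```

View pics/s_rack.png

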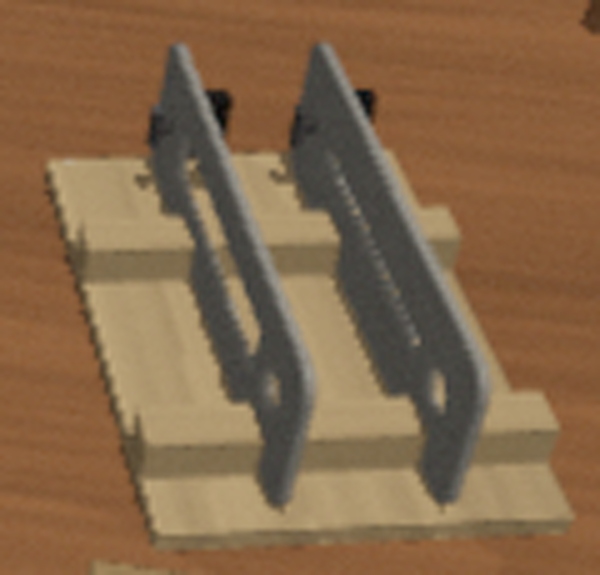

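View pics/t_rack.png

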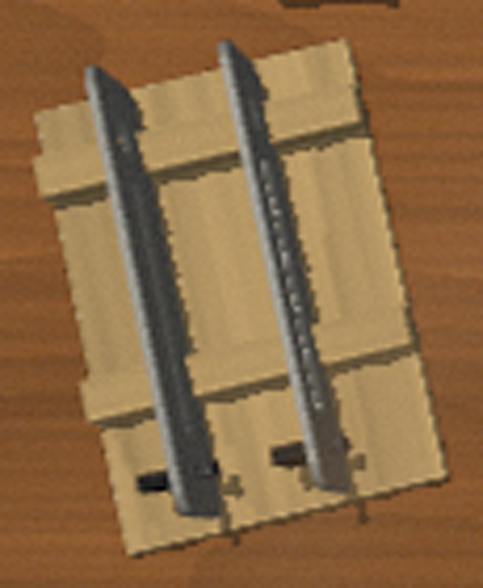

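View pics/t_rec.png

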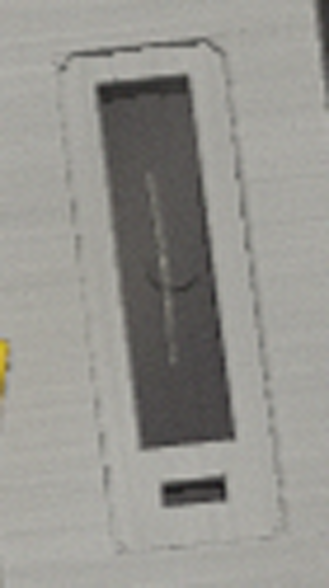

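```bash
python3 - <<'E'
from h import *
for n in ('top','scene'):
    t=np.load(n+'0.npz'); C=cloud(n,t['d']); 
    m=(t['d']>0)&(C[...,2]>0.08)&(C[...,2]<0.11)&(C[...,0]>.4)&(C[...,0]<.8)&(C[...,1]>.15)&(C[...,1]<.5)
    P=C[m]; print(n,len(P))
    k,lab=cv2.connectedComponents(m.astype(np.uint8),connectivity=8)
    for i in range(1,k):
        Q=C[lab==i]
        if len(Q)<40: continue
        c=Q.mean(0); 
        vx,vy,x0,y0=cv2.fitLine(Q[:,:2].astype(np.float32),cv2.DIST_HUBER,0,.001,.001).ravel()
        s=(Q[:,:2]-[x0,y0])@[vx,vy]; r=(Q[:,:2]-[x0,y0])@[-vy,vx]
        print(i,len(Q),c.round(4),'ang',np.degrees(np.arctan2(vy,vx)).round(2),'s',s.min().round(3),s.max().round(3),'r sd',r.std().round(4),'zmax',np.percentile(Q[:,2],[50,90,98]).round(4),'mid',(np.array([x0,y0])+np.array([vx,vy])*(s.min()+s.max())/2).round(4))
        # per z, lateral
        for s0 in (-.1,-.05,0,.05,.1):
            w=abs(s-s0)<.012
            if w.sum()>3: print('   ',s0,r[w].mean().round(4),Q[w,2].mean().round(4),Q[w,2].max().round(4))
    # bars: dark
    # table/bench checks
t=np.load('top0.npz');C=cloud('top',t['d']);p=t['p'].astype(int)
def med(u0,u1,v0,v1): return np.median(C[v0:v1,u0:u1,2]).round(4)
print('table left',med(255,265,200,260),'table right',med(385,400,160,250),'bench',med(215,240,120,135),med(225,240,280,300), 'rack base',med(150,158,190,210), 'ledge',med(318,322,150,200))
E
```

```text
top 794
1 367 [0.577  0.3199 0.0927] ang 14.1 s -0.134 0.123 r sd 0.0017 zmax [0.0943 0.098  0.0995] mid [0.5786 0.3198]
    -0.1 0.0011 0.0925 0.0992
    -0.05 0.0007 0.0928 0.0995
    0 0.0005 0.0928 0.0994
    0.05 0.0004 0.0925 0.1
    0.1 0.0001 0.0925 0.0994
2 427 [0.5612 0.3931 0.0921] ang 14.04 s -0.14 0.119 r sd 0.0018 zmax [0.0937 0.0975 0.0993] mid [0.5639 0.3931]
    -0.1 0.0009 0.0916 0.0982
    -0.05 0.0006 0.0922 0.0999
    0 0.0005 0.0924 0.1028
    0.05 0.0005 0.0923 0.1008
    0.1 0.0004 0.0921 0.0985
scene 785
1 370 [0.594  0.3256 0.091 ] ang 13.76 s -0.136 0.12 r sd 0.0017 zmax [0.0926 0.0967 0.0978] mid [0.5796 0.3216]
    -0.1 0.0002 0.091 0.0975
    -0.05 0.0006 0.0919 0.098
    0 0.0007 0.091 0.0977
    0.05 0.0005 0.0909 0.0976
    0.1 0.0006 0.092 0.0973
2 415 [0.5798 0.3988 0.0904] ang 13.79 s -0.143 0.117 r sd 0.0017 zmax [0.0916 0.0964 0.0979] mid [0.5633 0.3944]
    -0.1 0.0001 0.0911 0.099
    -0.05 0.0003 0.09 0.0977
    0 0.0003 0.0901 0.0995
    0.05 0.0005 0.0904 0.098
    0.1 0.0008 0.091 0.0981
table left 0.0282 table right 0.0298 bench 0.0 -0.0003 rack base 0.0118 ledge 0.0242
```

```bash
python3 - <<'E'
from h import *
s=np.load('scene0.npz');C=cloud('scene',s['d'])
a=np.radians(13.95);ux=np.array([np.cos(a),np.sin(a),0]);uy=np.array([-np.sin(a),np.cos(a),0])
o=np.array([.5637,.3938,0])
L=(C-o)@ux; W=(C-o)@uy
for zz in np.arange(.02,.1,.01):
    m=(abs(C[...,2]-zz)<.005)&(abs(L)<.12)&(abs(W)<.025)&(s['d']>0)
    for lo,hi in((-.12,-.04),(-.04,.04),(.04,.12)):
        w=W[m&(L>lo)&(L<hi)]; print(zz.round(3),len(w),np.median(w).round(4) if len(w) else '',end=' | ')
    print()
# recess
for n in('top','scene'):
    t=np.load(n+'0.npz');C=cloud(n,t['d'])
    X,Y,Z=C[...,0],C[...,1],C[...,2]
    reg=(X>.4)&(X<.8)&(Y<.08)&(Y>-.16)&(t['d']>0)
    m=((Z<.014)&reg).astype(np.uint8)
    k,lab,st,ce=cv2.connectedComponentsWithStats(m)
    for i in range(1,k):
        if st[i,4]<15: continue
        v,u=np.nonzero(lab==i)
        G=np.array([px2w(n,a,b,.025)[:2] for a,b in zip(u,v)])
        print(n,st[i],ce[i].round(1)); r=cv2.minAreaRect((G*1000).astype(np.float32)); print(r)
E
```

```text
0.02 24 -0.0 | 0.02 75 -0.0009 | 0.02 66 -0.0015 | 
0.03 69 -0.0081 | 0.03 72 -0.0003 | 0.03 142 -0.0069 | 
0.04 48 0.0 | 0.04 50 -0.0001 | 0.04 80 -0.0 | 
0.05 51 0.0005 | 0.05 65 0.001 | 0.05 54 0.0002 | 
0.06 49 -0.0 | 0.06 30 0.0001 | 0.06 44 -0.0003 | 
0.07 50 0.0006 | 0.07 59 0.0001 | 0.07 56 -0.0001 | 
0.08 40 0.0002 | 0.08 49 0.0001 | 0.08 64 0.0001 | 
0.09 51 0.0003 | 0.09 62 0.0006 | 0.09 80 0.0002 | 
top [ 320  146   30   79 1514] [334.3 185.4]
((617.4774780273438, -71.06901550292969), (194.67665100097656, 49.45444107055664), 6.395906448364258)
top [334 232  14   6  69] [340.4 234.3]
((494.734375, -84.98509979248047), (12.211848258972168, 31.91015625), 0.048663992434740067)
scene [222 197  12   2  24] [227.5 197.5]
((495.5927429199219, -82.37749481201172), (4.559244155883789, 30.45719337463379), 10.691970825195312)
scene [202 204  33  50 948] [218.7 229.1]
((617.823974609375, -69.20038604736328), (190.96340942382812, 48.79383850097656), 6.3321614265441895)Traceback (most recent call last):
  File "<stdin>", line 21, in <module>
  File "h.py", line 12, in px2w
    f,cx,cy,Rm,t=cal(n); r=Rm.T@np.array([(u-cx)/f,(v-cy)/f,1]); o=-Rm.T@t
                 ~~~^^^
  File "h.py", line 5, in cal
    c=get_calibration(n); f=210/np.tan(np.radians(c['vfov'])/2)
ValueError: time passes only in moves, steps and waits
```

```bash
python3 - <<'E'
from bench import get_calibration
import pickle
pickle.dump({n:get_calibration(n) for n in('top','scene')},open('cal.pkl','wb'))
E
sed -i 's/c=get_calibration(n); f/c=CAL[n]; f/' h.py; sed -i '1i import pickle\nCAL=pickle.load(open("cal.pkl","rb"))' h.py
cat > ov.py <<'E'
from h import *
def rect(c,ang,l,w,z,off=0,lz=None):
    ux=np.array([np.cos(ang),np.sin(ang)]);uy=np.array([-ux[1],ux[0]])
    return np.array([[*(np.array(c)+ux*(off+a*l/2)+uy*b*w/2),z] for a,b in((-1,-1),(1,-1),(1,1),(-1,1))])
def draw(n,p,polys,box,s,out):
    u0,u1,v0,v1=box; im=cv2.resize(p[v0:v1,u0:u1,::-1],None,fx=s,fy=s,interpolation=cv2.INTER_CUBIC)
    for q in polys:
        k=((w2px(n,q)-[u0,v0]+.5)*s).astype(int); cv2.polylines(im,[k],True,(0,0,255),1)
    cv2.imwrite(out,im)
E
python3 - <<'E'
from ov import *
c=(.599,-.0733);a=np.radians(6.42)
polys=[rect(c,a,.265,.089,.030),rect(c,a,.0125,.034,.025,-.105),rect(c,a,.196,.05,.025,.0187)]
t=np.load('top0.npz');s=np.load('scene0.npz')
draw('top',t['p'],polys,(300,370,130,255),4.7,'pics/o1.png')
draw('scene',s['p'],polys,(180,260,180,265),6,'pics/o2.png')
a=cv2.imread('pics/o1.png');b=cv2.imread('pics/o2.png');H=max(a.shape[0],b.shape[0])
f=lambda i:cv2.copyMakeBorder(i,0,H-i.shape[0],0,0,cv2.BORDER_CONSTANT)
cv2.imwrite('pics/o.png',np.hstack([f(a)[:, :320],f(b)]))
E
```

```text
(no output)
```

View pics/o.png

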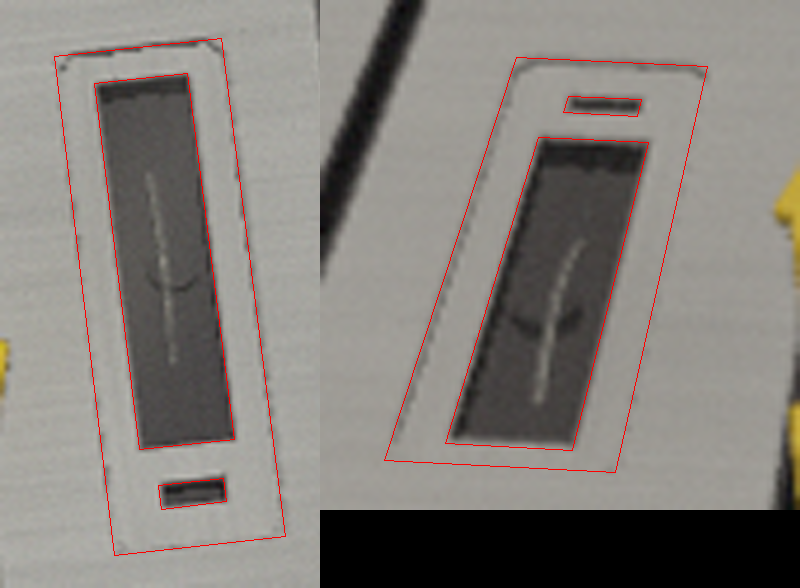

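```bash
cat > mv.py <<'E'
from h import *
def rel(pos,Rt):
    o=bot.observe(); R0=R.from_quat(o['tool_rot']); p0=o['ee_pos']
    d=R0.inv().apply(np.array(pos)-p0); w=np.degrees((R0.inv()*Rt).as_rotvec())
    print('clk',round(o['clock'],2),'p',p0.round(4),'joints',o['joint_pos'].round(3),'gap',round(o['finger_gap'],4),'F',o['force'].round(1))
    print('shift mm',(d*1000).round(1),'turn deg',w.round(2),'rows>=',np.ceil(max(np.linalg.norm(d)/.0625,np.linalg.norm(w)/10.7)))
    return d,w
def tool(yaw,tilt=0): # tool x at yaw deg, z down, then tilt deg about tool x (=+x world-ish)
    return R.from_euler('z',yaw,degrees=True)*R.from_euler('x',180+tilt,degrees=True)
E
python3 - <<'E'
from mv import *
rel((.5634,.3948,.20),tool(14)); rel((.5634,.3948,.066),tool(14))
E
```

```text
clk 0.1 p [0.2638 0.6208 0.2304] joints [ 1.457  0.359  0.011 -0.    -1.224 -0.288] gap 0.085 F [-0.6 -0.5 -0.5]
shift mm [364.1  90.8  30.6] turn deg [ 9.000e-02  2.000e-02 -3.703e+01] rows>= 7.0
clk 0.1 p [0.2638 0.6208 0.2304] joints [ 1.457  0.359  0.011 -0.    -1.224 -0.288] gap 0.085 F [-0.6 -0.5 -0.5]
shift mm [364.1  90.6 164.6] turn deg [ 9.000e-02  2.000e-02 -3.703e+01] rows>= 7.0
```

arm_command:
  series:
    - {"x":0.03,"y":0.008,"z":0,"wz":-4}
    - {"x":0.085,"y":0.02,"z":0,"wz":-10}
    - {"x":0.14,"y":0.035,"z":0.005,"wz":-16}
    - {"x":0.2,"y":0.05,"z":0.01,"wz":-22}
    - {"x":0.255,"y":0.064,"z":0.015,"wz":-27}
    - {"x":0.305,"y":0.076,"z":0.02,"wz":-32}
    - {"x":0.345,"y":0.086,"z":0.03,"wz":-36}
    - {"x":0.364,"y":0.0908,"z":0.03,"wz":-37}
    - {"x":0.364,"y":0.0908,"z":0.03,"wz":-37}
  gripper: 40
  newtons: 60

```text
validation failed for argument at $.se...
```

```bash
python3 - <<'E'
from mv import *
rel((.5634,.3948,.066),tool(14))
for n in('scene','top'):
    p,d=grab_frame(n); cv2.imwrite(f'pics/{n}1.png',p[:,:,::-1]); np.savez(n+'1.npz',p=p,d=d)
a=cv2.imread('pics/scene1.png')[120:300,320:470];cv2.imwrite('pics/s1.png',cv2.resize(a,None,fx=3.3,fy=3.3))
E
```

```text
clk 0.1 p [0.2638 0.6208 0.2304] joints [ 1.457  0.359  0.011 -0.    -1.224 -0.288] gap 0.085 F [-0.6 -0.5 -0.5]
shift mm [364.1  90.6 164.6] turn deg [ 9.000e-02  2.000e-02 -3.703e+01] rows>= 7.0
```

View pics/s1.png

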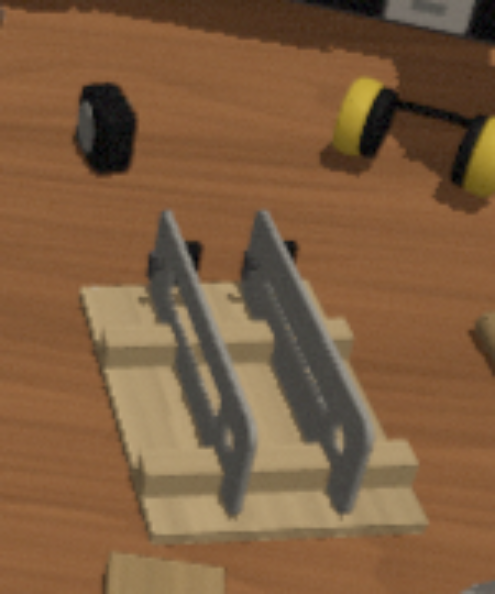

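The picture shows the arm still at its start and the rack unchanged: that call was refused. I'll send it again with full rows.

arm_command:
  series:
    - {"x":0.03,"y":0.008,"z":0.0,"wx":0.0,"wy":0.0,"wz":-4.0}
    - {"x":0.085,"y":0.02,"z":0.0,"wx":0.0,"wy":0.0,"wz":-10.0}
    - {"x":0.14,"y":0.035,"z":0.005,"wx":0.0,"wy":0.0,"wz":-16.0}
    - {"x":0.2,"y":0.05,"z":0.01,"wx":0.0,"wy":0.0,"wz":-22.0}
    - {"x":0.255,"y":0.064,"z":0.015,"wx":0.0,"wy":0.0,"wz":-27.0}
    - {"x":0.305,"y":0.076,"z":0.02,"wx":0.0,"wy":0.0,"wz":-32.0}
    - {"x":0.345,"y":0.086,"z":0.03,"wx":0.0,"wy":0.0,"wz":-36.0}
    - {"x":0.364,"y":0.091,"z":0.03,"wx":0.0,"wy":0.0,"wz":-37.0}
    - {"x":0.364,"y":0.091,"z":0.03,"wx":0.0,"wy":0.0,"wz":-37.0}
  gripper: 40
  newtons: 60

```text
clock: 1.32
ee_pos: [0.5644, 0.3938, 0.2006]
tool_rot: [0.993, 0.12, -0.0, 0.0]
force: [0.7, 0.5, 0.7]
finger_gap: 0.0343
```

```bash
python3 - <<'E'
from mv import *
rel((.5634,.3948,.066),tool(14))
for n in('scene','top'):
    p,d=grab_frame(n); np.savez(n+'1.npz',p=p,d=d)
    a=p[90:280,320:520,::-1] if n=='scene' else p[130:290,90:250,::-1]
    cv2.imwrite(f'pics/{n}1b.png',cv2.resize(a,None,fx=3,fy=3))
E
```

```text
clk 1.32 p [0.5644 0.3938 0.2006] joints [ 0.892  0.399  0.002 -0.    -1.175  0.921] gap 0.0343 F [0.7 0.5 0.7]
shift mm [ -0.6  -1.3 134.6] turn deg [ 0.03  0.04 -0.16] rows>= 3.0
```

View pics/scene1b.png

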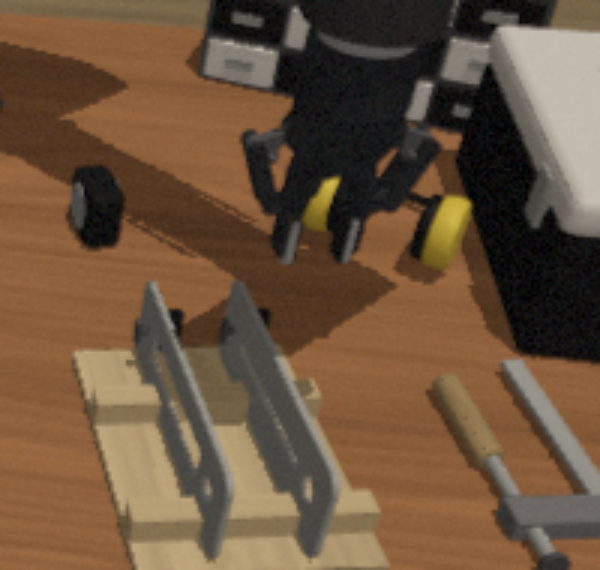

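The gripper hangs above the rack, its two fingertips at about scene pixels (416,175) and (434,175), in line with the +y (narrow-slot) plate. Descending.

arm_command:
  series:
    - {"x":0.0,"y":-0.001,"z":0.04,"wx":0.0,"wy":0.0,"wz":0.0}
    - {"x":0.0,"y":-0.001,"z":0.08,"wx":0.0,"wy":0.0,"wz":0.0}
    - {"x":0.0,"y":-0.001,"z":0.11,"wx":0.0,"wy":0.0,"wz":0.0}
    - {"x":0.0,"y":-0.001,"z":0.13,"wx":0.0,"wy":0.0,"wz":0.0}
    - {"x":0.0,"y":-0.001,"z":0.1345,"wx":0.0,"wy":0.0,"wz":0.0}
    - {"x":0.0,"y":-0.001,"z":0.1345,"wx":0.0,"wy":0.0,"wz":0.0}

```text
clock: 2.17
ee_pos: [0.5629, 0.3969, 0.0674]
tool_rot: [0.993, 0.122, 0.0, -0.0]
force: [-0.0, 0.7, 0.2]
finger_gap: 0.0341
```

arm_command:
  series:
    - {"x":0.0,"y":0.0,"z":0.0,"wx":0.0,"wy":0.0,"wz":0.0}
    - {"x":0.0,"y":0.0,"z":0.0,"wx":0.0,"wy":0.0,"wz":0.0}
    - {"x":0.0,"y":0.0,"z":0.0,"wx":0.0,"wy":0.0,"wz":0.0}
    - {"x":0.0,"y":0.0,"z":0.0,"wx":0.0,"wy":0.0,"wz":0.0}
    - {"x":0.0,"y":0.0,"z":0.0,"wx":0.0,"wy":0.0,"wz":0.0}
  gripper: 0
  newtons: 60

```text
clock: 2.8
ee_pos: [0.5637, 0.3959, 0.0682]
tool_rot: [0.993, 0.122, 0.001, -0.0]
force: [0.2, -3.1, 5.8]
finger_gap: 0.0039
```

arm_command:
  series:
    - {"x":0.0,"y":0.0,"z":-0.015,"wx":0.0,"wy":0.0,"wz":0.0}
    - {"x":0.0,"y":0.0,"z":-0.04,"wx":0.0,"wy":0.0,"wz":0.0}
    - {"x":0.0,"y":0.0,"z":-0.075,"wx":0.0,"wy":0.0,"wz":0.0}
    - {"x":0.0,"y":0.0,"z":-0.11,"wx":0.0,"wy":0.0,"wz":0.0}
    - {"x":0.0,"y":0.0,"z":-0.14,"wx":0.0,"wy":0.0,"wz":0.0}
    - {"x":0.0,"y":0.0,"z":-0.15,"wx":0.0,"wy":0.0,"wz":0.0}
    - {"x":0.0,"y":0.0,"z":-0.15,"wx":0.0,"wy":0.0,"wz":0.0}
  newtons: 90

```text
clock: 3.68
ee_pos: [0.5629, 0.3962, 0.2169]
tool_rot: [0.993, 0.122, 0.0, -0.0]
force: [-0.1, -1.4, -3.9]
finger_gap: 0.0038
```

```bash
python3 - <<'E'
from mv import *
rel((.5634,.3948,.2),tool(6.4,50))
for n in('scene','top'):
    p,d=grab_frame(n); np.savez(n+'2.npz',p=p,d=d)
    a=p[90:290,320:520,::-1] if n=='scene' else p[130:290,60:250,::-1]
    cv2.imwrite(f'pics/{n}2.png',cv2.resize(a,None,fx=2.9,fy=2.9))
E
```

```text
clk 3.67 p [0.5629 0.3962 0.2169] joints [ 8.950e-01  3.880e-01  2.400e-02 -1.000e-03 -1.206e+00  9.190e-01] gap 0.0038 F [-0.1 -1.4 -3.9]
shift mm [ 0.1  1.5 16.9] turn deg [49.88  3.3   7.09] rows>= 5.0
```

View pics/scene2.png

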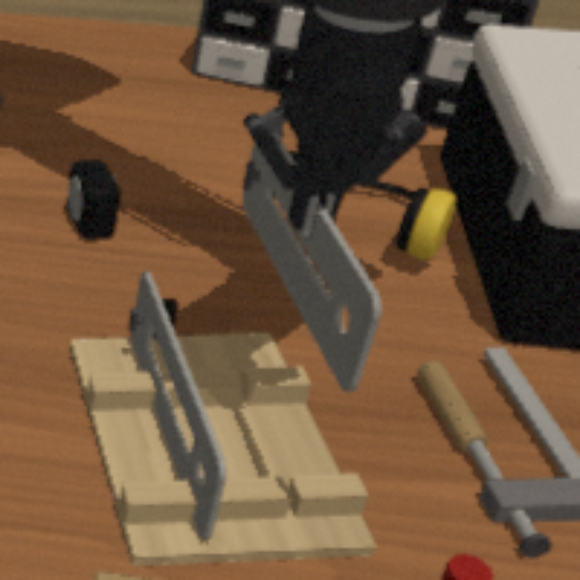

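View pics/top2.png

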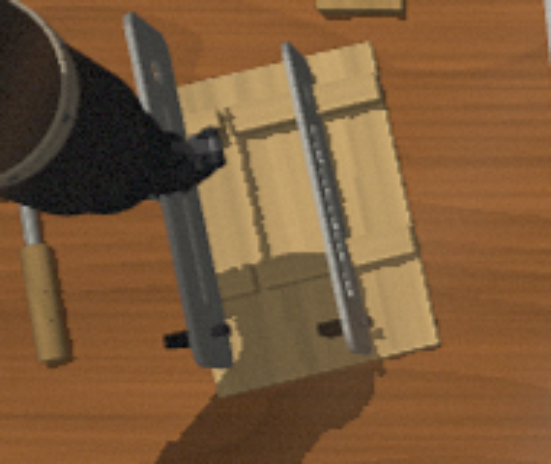

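```bash
cat > held.py <<'E'
from mv import *
def held(n,f,po,q,ywin=.012):
    t=np.load(f); C=cloud(n,t['d']); m=t['d']>0
    T=R.from_quat(q).inv().apply((C-po).reshape(-1,3)).reshape(C.shape)
    m&=(abs(T[...,1])<ywin)&(abs(T[...,0])<.16)&(T[...,2]>-.06)&(T[...,2]<.09)
    return T[m],m
E
python3 - <<'E'
from held import *
o=bot.observe()
for n in('scene','top'):
    T,m=held(n,n+'2.npz',o['ee_pos'],o['tool_rot'])
    print(n,len(T),'x',np.percentile(T[:,0],[.3,1,99,99.7]).round(4))
    for lo,hi in((-.12,-.09),(-.09,-.05),(-.05,-.025),(.03,.06),(.06,.1),(.1,.12)):
        w=T[(T[:,0]>lo)&(T[:,0]<hi)]
        if len(w)>20: print((lo,hi),len(w),'z',np.percentile(w[:,2],[0,2,98,100]).round(4),'y',np.median(w[:,1]).round(4), [np.median(w[(w[:,2]>a)&(w[:,2]<a+.02),1]).round(4) for a in(-.03,-.01,.01,.03)])
E
```

```text
scene 1865 x [-0.1269 -0.1203  0.1289  0.1299]
(-0.12, -0.09) 133 z [-0.0074 -0.0045  0.0531  0.0573] y 0.0003 [np.float64(nan), np.float64(0.0005), np.float64(0.0006), np.float64(0.0001)]
(-0.09, -0.05) 180 z [-0.0306 -0.0299  0.0525  0.0569] y 0.0 [np.float64(-0.003), np.float64(0.0004), np.float64(-0.0001), np.float64(0.0002)]
(-0.05, -0.025) 107 z [-0.0149 -0.0115  0.0538  0.0553] y -0.0001 [np.float64(-0.0005), np.float64(-0.0003), np.float64(-0.0003), np.float64(0.0001)]
(0.03, 0.06) 243 z [-0.0311 -0.03    0.0523  0.0561] y -0.0 [np.float64(-0.0002), np.float64(-0.0001), np.float64(-0.0001), np.float64(0.0002)]
(0.06, 0.1) 338 z [-0.0306 -0.0298  0.0517  0.0564] y 0.0001 [np.float64(-0.0), np.float64(0.0002), np.float64(0.0001), np.float64(0.0004)]
(0.1, 0.12) 200 z [-0.0312 -0.0298  0.0527  0.0544] y 0.0003 [np.float64(0.0001), np.float64(0.0004), np.float64(0.0003), np.float64(0.0006)]
top 1359 x [-0.13   -0.1289  0.1267  0.1291]
(-0.12, -0.09) 200 z [-0.032  -0.0306  0.0518  0.0582] y 0.0022 [np.float64(0.002), np.float64(0.0024), np.float64(0.0025), np.float64(0.0023)]
(-0.09, -0.05) 261 z [-0.032  -0.0301  0.0533  0.0574] y 0.0022 [np.float64(0.0017), np.float64(0.0024), np.float64(0.0022), np.float64(0.0026)]
(-0.05, -0.025) 159 z [-0.0312 -0.0303  0.0538  0.0591] y 0.0021 [np.float64(0.0018), np.float64(0.0025), np.float64(0.0023), np.float64(0.0022)]
(0.03, 0.06) 74 z [-0.0314 -0.0296  0.0519  0.057 ] y 0.0022 [np.float64(0.0018), np.float64(0.0025), np.float64(0.0022), np.float64(0.0023)]
(0.06, 0.1) 245 z [-0.0322 -0.0306  0.054   0.0571] y 0.0022 [np.float64(0.0018), np.float64(0.0023), np.float64(0.0021), np.float64(0.0025)]
(0.1, 0.12) 126 z [-0.0328 -0.0307  0.0538  0.0591] y 0.0022 [np.float64(0.0015), np.float64(0.0023), np.float64(0.0023), np.float64(0.0026)]
  return _methods._mean(a, axis=axis, dtype=dtype,
  ret = ret.dtype.type(ret / rcount)
```

```bash
cat >> mv.py <<'E'
RC=np.array([.599,-.0731,.025]); RY=6.4
RR=R.from_euler('z',RY,degrees=True)
def place(alpha,corner):  # corner: recess coords of plate +y lower corner at mid x ; returns TCP pos, R
    Rt=tool(RY,90-alpha)
    return RC+RR.apply(corner)-Rt.apply([-.0003,.0025,.0535]),Rt
E
python3 - <<'E'
from mv import *
for al,c in((60,(0,.0405,.10)),(30,(0,.0405,.07)),(30,(0,.0405,.0015))):
    p,r=place(al,c); print(al,p.round(4), r.apply([0,0,1]).round(2)); rel(p,r)
E
```

```text
60 [ 0.5975 -0.0573  0.1726] [-0.06  0.5  -0.87]
clk 3.77 p [0.5624 0.3956 0.2152] joints [ 8.950e-01  3.900e-01  2.200e-02 -1.000e-03 -1.205e+00  9.200e-01] gap 0.0034 F [-0.1  0.3 -3.7]
shift mm [-75.2 447.9  43.1] turn deg [30.01  2.1   7.36] rows>= 8.0
30 [ 0.5998 -0.0776  0.1239] [-0.1   0.86 -0.5 ]
clk 3.77 p [0.5624 0.3956 0.2152] joints [ 8.950e-01  3.900e-01  2.200e-02 -1.000e-03 -1.205e+00  9.200e-01] gap 0.0034 F [-0.1  0.3 -3.7]
shift mm [-77.8 468.2  91.8] turn deg [59.96  4.07  6.8 ] rows>= 8.0
30 [ 0.5998 -0.0776  0.0554] [-0.1   0.86 -0.5 ]
clk 3.77 p [0.5624 0.3956 0.2152] joints [ 8.950e-01  3.900e-01  2.200e-02 -1.000e-03 -1.205e+00  9.200e-01] gap 0.0034 F [-0.1  0.3 -3.7]
shift mm [-77.6 468.2 160.3] turn deg [59.96  4.07  6.8 ] rows>= 9.0
```

arm_command:
  series:
    - {"x":-0.003,"y":0.02,"z":-0.005,"wx":0.0,"wy":0.0,"wz":0.0}
    - {"x":-0.01,"y":0.06,"z":-0.01,"wx":2.0,"wy":0.0,"wz":1.0}
    - {"x":-0.018,"y":0.11,"z":-0.01,"wx":5.0,"wy":0.5,"wz":2.0}
    - {"x":-0.027,"y":0.165,"z":-0.01,"wx":9.0,"wy":0.7,"wz":3.0}
    - {"x":-0.037,"y":0.22,"z":-0.01,"wx":13.0,"wy":1.0,"wz":4.0}
    - {"x":-0.046,"y":0.275,"z":-0.01,"wx":18.0,"wy":1.3,"wz":5.0}
    - {"x":-0.055,"y":0.33,"z":-0.01,"wx":22.0,"wy":1.6,"wz":6.0}
    - {"x":-0.064,"y":0.38,"z":-0.005,"wx":26.0,"wy":1.8,"wz":7.0}
    - {"x":-0.071,"y":0.42,"z":0.005,"wx":29.0,"wy":2.0,"wz":7.3}
    - {"x":-0.075,"y":0.442,"z":0.01,"wx":30.0,"wy":2.1,"wz":7.4}
    - {"x":-0.075,"y":0.448,"z":0.01,"wx":30.0,"wy":2.1,"wz":7.4}
    - {"x":-0.075,"y":0.448,"z":0.01,"wx":30.0,"wy":2.1,"wz":7.4}

```text
clock: 5.28
ee_pos: [0.5984, -0.0572, 0.2064]
tool_rot: [0.964, 0.053, -0.014, -0.259]
force: [0.6, -0.3, -2.8]
finger_gap: 0.0034
```

```bash
python3 - <<'E'
from mv import *
for al,c in((40,(0,.0405,.10)),(30,(0,.0405,.07)),(30,(0,.0405,.0015))):
    p,r=place(al,c); rel(p,r)
E
```

```text
clk 5.28 p [ 0.5984 -0.0572  0.2064] joints [-0.12   0.388  0.091 -0.515 -1.425  1.918] gap 0.0034 F [ 0.6 -0.3 -2.8]
shift mm [-0.9 35.4 31.6] turn deg [ 1.996e+01 -1.000e-01 -1.000e-02] rows>= 2.0
clk 5.28 p [ 0.5984 -0.0572  0.2064] joints [-0.12   0.388  0.091 -0.515 -1.425  1.918] gap 0.0034 F [ 0.6 -0.3 -2.8]
shift mm [-1.  59.  61.1] turn deg [29.96 -0.1  -0.  ] rows>= 3.0
clk 5.28 p [ 0.5984 -0.0572  0.2064] joints [-0.12   0.388  0.091 -0.515 -1.425  1.918] gap 0.0034 F [ 0.6 -0.3 -2.8]
shift mm [ -1.1  93.3 120.4] turn deg [29.96 -0.1  -0.  ] rows>= 3.0
```

arm_command:
  series:
    - {"x":0.0,"y":0.01,"z":0.01,"wx":5.0,"wy":0.0,"wz":0.0}
    - {"x":0.0,"y":0.02,"z":0.02,"wx":12.0,"wy":0.0,"wz":0.0}
    - {"x":-0.001,"y":0.035,"z":0.035,"wx":19.0,"wy":-0.1,"wz":0.0}
    - {"x":-0.001,"y":0.048,"z":0.05,"wx":25.0,"wy":-0.1,"wz":0.0}
    - {"x":-0.001,"y":0.059,"z":0.061,"wx":30.0,"wy":-0.1,"wz":0.0}
    - {"x":-0.001,"y":0.059,"z":0.061,"wx":30.0,"wy":-0.1,"wz":0.0}
    - {"x":-0.001,"y":0.059,"z":0.061,"wx":30.0,"wy":-0.1,"wz":0.0}

```text
clock: 6.15
ee_pos: [0.6007, -0.0766, 0.1253]
tool_rot: [0.865, 0.05, -0.028, -0.498]
force: [-0.2, 0.4, -2.2]
finger_gap: 0.0037
```

```bash
python3 - <<'E'
from mv import *
for al,c in((30,(0,.0405,.0015)),):
    p,r=place(al,c); rel(p,r)
for n in('scene','top'):
    p,d=grab_frame(n); np.savez(n+'3.npz',p=p,d=d)
    a=p[100:310,90:330,::-1] if n=='scene' else p[80:310,230:470,::-1]
    cv2.imwrite(f'pics/{n}3.png',cv2.resize(a,None,fx=2.5,fy=2.5))
from held import *
o=bot.observe()
for n in('scene','top'):
    T,m=held(n,n+'3.npz',o['ee_pos'],o['tool_rot'])
    w=T[(abs(T[:,0])>.04)]
    print(n,len(T),'x',np.percentile(T[:,0],[.3,1,99,99.7]).round(4),'z',np.percentile(w[:,2],[.5,2,98,99.5]).round(4),'y',np.median(w[:,1]).round(4),[np.median(w[(w[:,0]>a)&(w[:,0]<a+.06),1]).round(4) for a in(-.12,.04)])
E
```

```text
clk 6.15 p [ 0.6007 -0.0766  0.1253] joints [-0.393  0.714  0.243 -0.871 -1.717  2.236] gap 0.0037 F [-0.2  0.4 -2.2]
shift mm [-1.1 61.  34.2] turn deg [0.1  0.05 0.16] rows>= 2.0
scene 2239 x [-0.131  -0.1241  0.1273  0.1287] z [-0.0258 -0.0246  0.0567  0.0579] y -0.0021 [np.float64(-0.0026), np.float64(-0.002)]
top 2435 x [-0.0603 -0.056   0.1279  0.1292] z [-0.0278 -0.0271  0.0555  0.0569] y -0.0015 [np.float64(-0.0013), np.float64(-0.0015)]
```

View pics/scene3.png

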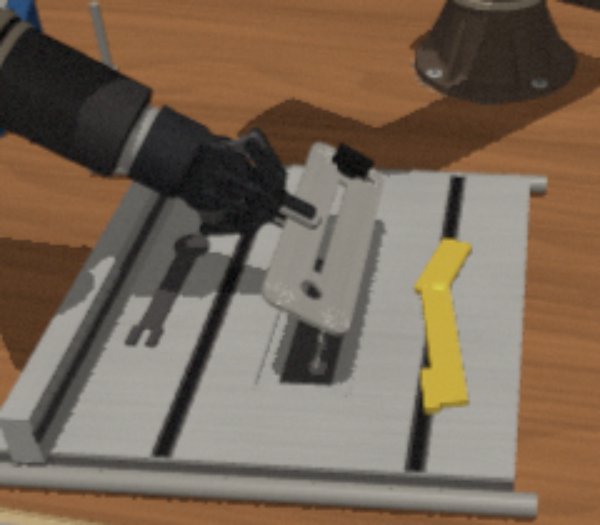

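View pics/top3.png

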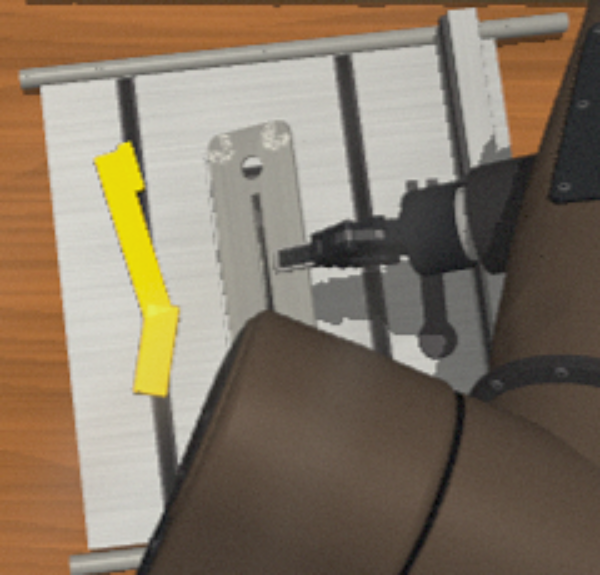

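```bash
sed -i 's/\.0535\])/ZE])/; s/^RC=/ZE=.0557\nRC=/' mv.py; python3 - <<'E'
from mv import *
p,r=place(30,(0,.0405,.012)); rel(p,r)
E
```

```text
clk 6.25 p [ 0.6009 -0.0764  0.1265] joints [-0.392  0.712  0.244 -0.872 -1.718  2.236] gap 0.003 F [ 0.5 -0.4 -2.5]
shift mm [-1.4 52.9 27.3] turn deg [0.13 0.02 0.27] rows>= 1.0
```

arm_command:
  series:
    - {"x":0.0,"y":0.015,"z":0.008,"wx":0.0,"wy":0.0,"wz":0.0}
    - {"x":-0.001,"y":0.033,"z":0.017,"wx":0.0,"wy":0.0,"wz":0.2}
    - {"x":-0.001,"y":0.047,"z":0.024,"wx":0.0,"wy":0.0,"wz":0.2}
    - {"x":-0.0013,"y":0.053,"z":0.0273,"wx":0.0,"wy":0.0,"wz":0.2}
    - {"x":-0.0013,"y":0.053,"z":0.0273,"wx":0.0,"wy":0.0,"wz":0.2}
    - {"x":-0.0013,"y":0.053,"z":0.0273,"wx":0.0,"wy":0.0,"wz":0.2}

```text
clock: 7.0
ee_pos: [0.5994, -0.0804, 0.0652]
tool_rot: [0.865, 0.048, -0.028, -0.499]
force: [0.6, -0.6, -2.5]
finger_gap: 0.0034
```

```bash
cat > look.py <<'E'
from ov import *; from held import *
import sys
k=sys.argv[1]
o=bot.observe()
rel(*place(30,(0,.0405,.001)))
c=RC[:2];a=np.radians(RY)
pol=[rect(c,a,.265,.089,.030),rect(c,a,.0125,.034,.025,-.105)]
Rt=R.from_quat(o['tool_rot'])
q=np.array([[x,-.0025,z] for x,z in((-.13,ZE-.084),(.13,ZE-.084),(.13,ZE),(-.13,ZE))])
pol.append(Rt.apply(q)+o['ee_pos'])
im=[]
for n in('scene','top'):
    p,d=grab_frame(n); np.savez(n+k+'.npz',p=p,d=d)
    draw(n,p,pol,(160,280,165,275) if n=='scene' else (280,390,110,270),5 if n=='scene' else 3.7,f'pics/{n}{k}.png')
    T,m=held(n,n+k+'.npz',o['ee_pos'],o['tool_rot'],.006)
    w=T[(abs(T[:,0])>.04)]
    print(n,len(T),'x',np.percentile(T[:,0],[.3,1,99,99.7]).round(4),'z',np.percentile(w[:,2],[.5,2,98,99.5]).round(4),'y',[np.median(w[(w[:,0]>a)&(w[:,0]<a+.06),1]).round(4) for a in(-.12,.04)])
E
python3 look.py 4
```

```text
clk 7.0 p [ 0.5994 -0.0804  0.0652] joints [-0.397  0.79   0.226 -0.863 -1.661  2.304] gap 0.0034 F [ 0.6 -0.6 -2.5]
shift mm [0.7 7.6 5.3] turn deg [-0.03  0.   -0.11] rows>= 1.0
scene 2684 x [-0.1555 -0.146   0.1516  0.1575] z [-0.0262 -0.0248  0.0796  0.0822] y [np.float64(-0.0031), np.float64(-0.003)]
top 2489 x [-0.0913 -0.0799  0.1531  0.1581] z [-0.0278 -0.0263  0.0837  0.0878] y [np.float64(-0.0024), np.float64(-0.002)]
```

View pics/scene4.png

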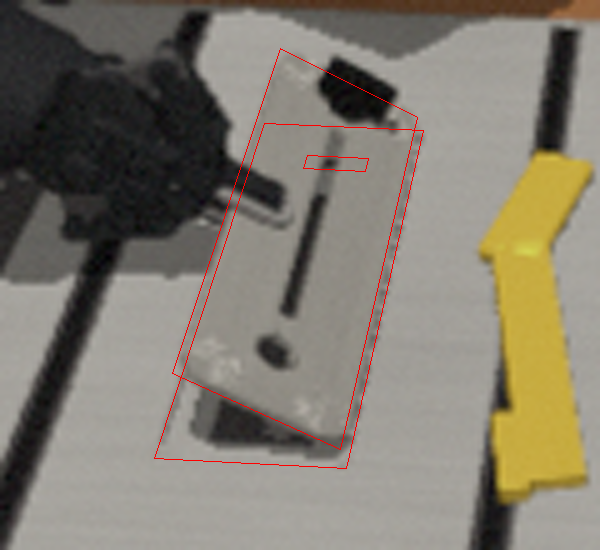

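View pics/top4.png

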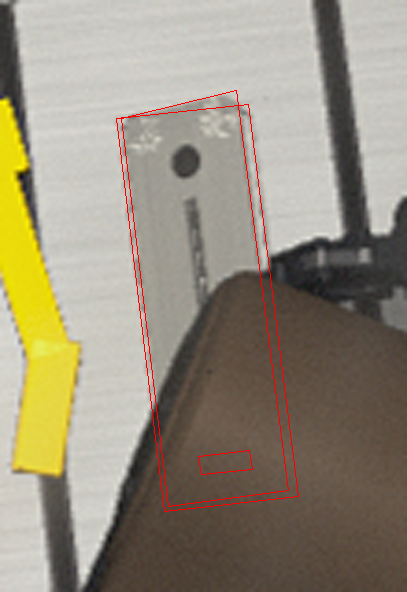

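Both overlays (predicted plate outline, recess and cross slot) match the picture to about 1 mm; the plate's left edge is just inside the recess's left wall (top px ~(313,143)). Lowering in.

arm_command:
  series:
    - {"x":0.0005,"y":0.004,"z":0.0025,"wx":0.0,"wy":0.0,"wz":0.0}
    - {"x":0.0006,"y":0.0075,"z":0.005,"wx":0.0,"wy":0.0,"wz":0.0}
    - {"x":0.0006,"y":0.009,"z":0.006,"wx":0.0,"wy":0.0,"wz":0.0}
    - {"x":0.0006,"y":0.009,"z":0.006,"wx":0.0,"wy":0.0,"wz":0.0}

```text
clock: 7.6
ee_pos: [0.5996, -0.0795, 0.055]
tool_rot: [0.864, 0.048, -0.029, -0.5]
force: [-0.8, -1.7, 4.8]
finger_gap: 0.0032
```

```bash
python3 look.py 5
```

```text
clk 7.6 p [ 0.5996 -0.0795  0.055 ] joints [-0.396  0.803  0.225 -0.863 -1.651  2.316] gap 0.0032 F [-0.8 -1.7  4.8]
shift mm [ 0.4 -0.8 -0.6] turn deg [-0.1   0.02 -0.09] rows>= 1.0
scene 2200 x [-0.1523 -0.1404  0.1532  0.1577] z [-0.0262 -0.0251  0.0596  0.0617] y [np.float64(-0.0036), np.float64(-0.0036)]
top 1882 x [-0.0683 -0.0561  0.1545  0.1578] z [-0.0279 -0.0267  0.0647  0.0681] y [np.float64(-0.0047), np.float64(-0.0023)]
```

View pics/scene5.png

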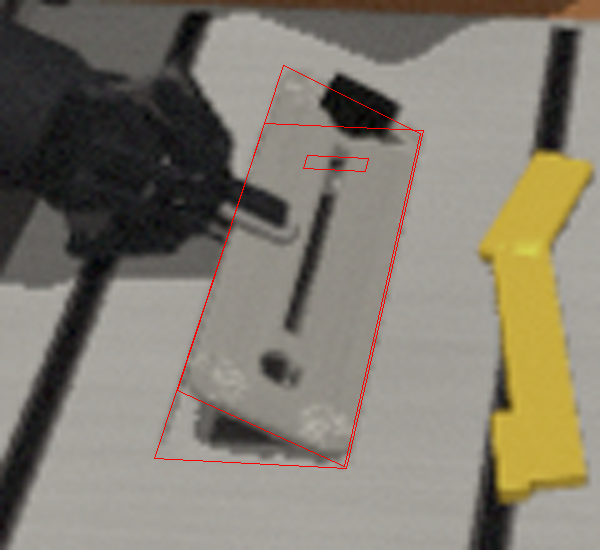

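arm_command:
  series:
    - {"x":0.0,"y":0.0,"z":0.0,"wx":0.0,"wy":0.0,"wz":0.0}
    - {"x":0.0,"y":0.0,"z":0.0,"wx":0.0,"wy":0.0,"wz":0.0}
    - {"x":0.0,"y":0.0,"z":0.0,"wx":0.0,"wy":0.0,"wz":0.0}
  gripper: 14

```text
clock: 8.07
ee_pos: [0.5996, -0.0794, 0.0537]
tool_rot: [0.865, 0.047, -0.029, -0.499]
force: [1.1, -1.2, -1.2]
finger_gap: 0.012
```

```bash
python3 - <<'E'
from mv import *
for n in('scene',):
    p,d=grab_frame(n); np.savez(n+'6.npz',p=p,d=d)
    cv2.imwrite(f'pics/{n}6.png',cv2.resize(p[100:310,60:330,::-1],None,fx=2.9,fy=2.9))
    C=cloud(n,d)
    L=RR.inv().apply((C-RC).reshape(-1,3)).reshape(C.shape)
    m=(abs(L[...,0])<.06)&(L[...,1]<-.15)&(L[...,1]>-.22)&(d>0)&(C[...,2]>.06)
    print(np.histogram(C[m][:,2],bins=np.arange(.06,.26,.01)))
E
```

```text
(array([ 74,  81, 199,   0,   0,   7,  18,  49,  73,  99, 130, 148, 179,
       230, 213, 180, 108,   5,   0]), array([0.06, 0.07, 0.08, 0.09, 0.1 , 0.11, 0.12, 0.13, 0.14, 0.15, 0.16,
       0.17, 0.18, 0.19, 0.2 , 0.21, 0.22, 0.23, 0.24, 0.25]))
```

View pics/scene6.png

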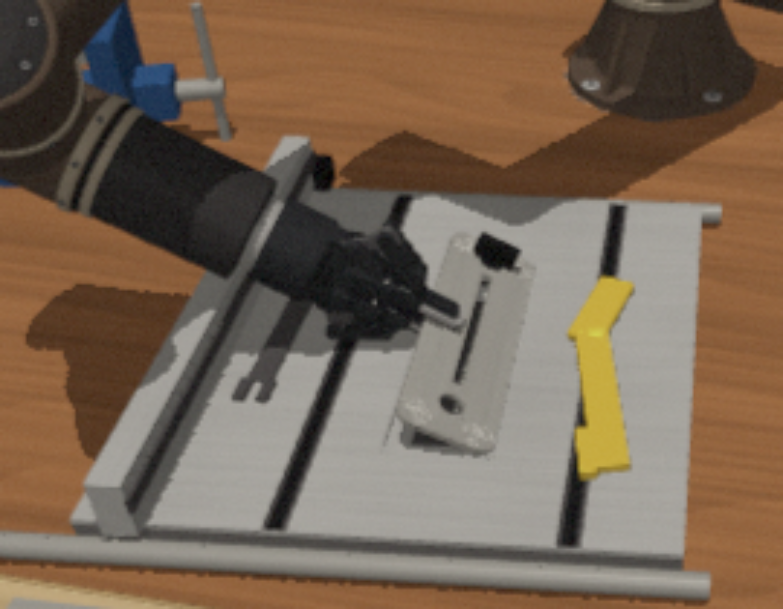

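arm_command:
  series:
    - {"x":0.0,"y":0.0,"z":-0.005,"wx":0.0,"wy":0.0,"wz":0.0}
    - {"x":0.0,"y":0.0,"z":-0.012,"wx":0.0,"wy":0.0,"wz":0.0}
    - {"x":0.0,"y":0.002,"z":-0.017,"wx":0.0,"wy":0.0,"wz":0.0}
    - {"x":0.0,"y":0.006,"z":-0.017,"wx":0.0,"wy":0.0,"wz":0.0}
    - {"x":0.0,"y":0.01,"z":-0.017,"wx":0.0,"wy":0.0,"wz":0.0}
    - {"x":0.0,"y":0.01,"z":-0.017,"wx":0.0,"wy":0.0,"wz":0.0}

```text
clock: 8.88
ee_pos: [0.6017, -0.0991, 0.0533]
tool_rot: [0.864, 0.047, -0.029, -0.5]
force: [1.2, -1.1, -0.4]
finger_gap: 0.0117
```

```bash
python3 - <<'E'
from mv import *
o=bot.observe();print(o['ee_pos'],o['force'])
for n in('scene',):
    p,d=grab_frame(n); np.savez(n+'7.npz',p=p,d=d)
    cv2.imwrite(f'pics/{n}7.png',cv2.resize(p[150:290,120:300,::-1],None,fx=4,fy=4))
E
```

```text
[ 0.60167781 -0.09912726  0.05330275] [ 1.19076269 -1.14628757 -0.44731021]
```

View pics/scene7.png

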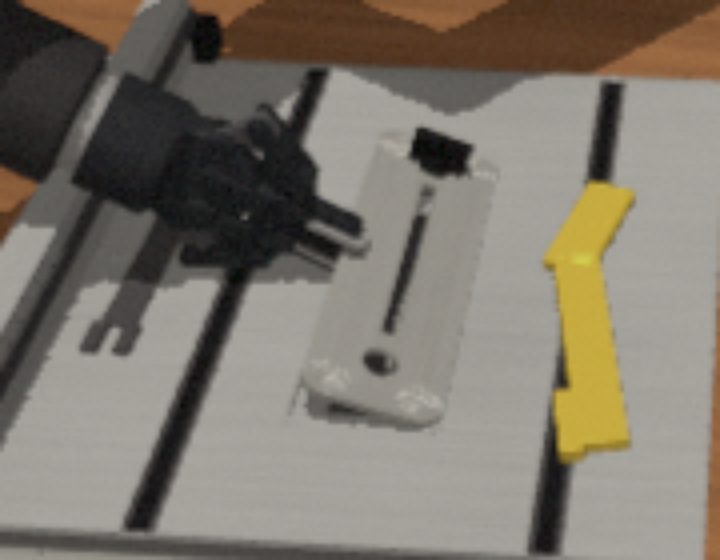

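arm_command:
  series:
    - {"x":0.0,"y":0.001,"z":-0.007,"wx":0.0,"wy":0.0,"wz":0.0}
    - {"x":0.0,"y":0.0015,"z":-0.014,"wx":0.0,"wy":0.0,"wz":0.0}
    - {"x":0.0,"y":0.002,"z":-0.021,"wx":0.0,"wy":0.0,"wz":0.0}
    - {"x":0.0,"y":0.0025,"z":-0.028,"wx":0.0,"wy":0.0,"wz":0.0}
    - {"x":0.0,"y":-0.01,"z":-0.04,"wx":0.0,"wy":0.0,"wz":0.0}
    - {"x":0.0,"y":-0.04,"z":-0.06,"wx":0.0,"wy":0.0,"wz":0.0}
    - {"x":0.0,"y":-0.08,"z":-0.08,"wx":0.0,"wy":0.0,"wz":0.0}
    - {"x":0.0,"y":-0.11,"z":-0.09,"wx":0.0,"wy":0.0,"wz":0.0}
    - {"x":0.0,"y":-0.12,"z":-0.09,"wx":0.0,"wy":0.0,"wz":0.0}
    - {"x":0.0,"y":-0.12,"z":-0.09,"wx":0.0,"wy":0.0,"wz":0.0}

```text
clock: 10.18
ee_pos: [0.6041, -0.1167, 0.204]
tool_rot: [0.865, 0.048, -0.028, -0.499]
force: [-0.9, 0.1, 0.0]
finger_gap: 0.0121
```

```bash
cat > look2.py <<'E'
from ov import *; from mv import *
import sys
k=sys.argv[1]
o=bot.observe();print(o['clock'],o['ee_pos'].round(4),o['force'].round(1),o['finger_gap'],o['joint_pos'].round(3))
c=RC[:2];a=np.radians(RY)
pol=[rect(c,a,.265,.089,.030)]
for n in('scene','top'):
    p,d=grab_frame(n); np.savez(n+k+'.npz',p=p,d=d)
    draw(n,p,pol,(160,280,165,275) if n=='scene' else (280,390,110,270),5 if n=='scene' else 3.7,f'pics/{n}{k}.png')
    C=cloud(n,d); L=RR.inv().apply((C-RC).reshape(-1,3)).reshape(C.shape)
    for x in(-.09,-.07,.09,.11):
        print(n,x,end=' ')
        for y in(-.06,-.035,-.02,.02,.035,.06):
            m=(abs(L[...,0]-x)<.008)&(abs(L[...,1]-y)<.006)&(d>0)
            print(y,(np.median(L[m][:,2])*1000).round(1) if m.sum()>3 else None,end=' ; ')
        print()
E
python3 look2.py 8
```

```text
10.175 [ 0.6041 -0.1167  0.204 ] [-0.9  0.1  0. ] 0.012098407341936908 [-0.441  0.662  0.35  -0.875 -1.853  2.137]
scene -0.09 -0.06 4.4 ; -0.035 4.7 ; -0.02 5.5 ; 0.02 5.5 ; 0.035 5.3 ; 0.06 5.2 ; 
scene -0.07 -0.06 5.9 ; -0.035 5.4 ; -0.02 5.3 ; 0.02 5.0 ; 0.035 4.8 ; 0.06 5.0 ; 
scene 0.09 -0.06 3.6 ; -0.035 2.8 ; -0.02 2.9 ; 0.02 3.5 ; 0.035 3.9 ; 0.06 4.5 ; 
scene 0.11 -0.06 3.9 ; -0.035 3.6 ; -0.02 4.1 ; 0.02 4.2 ; 0.035 3.9 ; 0.06 4.4 ; 
top -0.09 -0.06 4.5 ; -0.035 None ; -0.02 None ; 0.02 4.1 ; 0.035 4.0 ; 0.06 4.7 ; 
top -0.07 -0.06 4.6 ; -0.035 5.3 ; -0.02 5.0 ; 0.02 4.2 ; 0.035 4.3 ; 0.06 3.9 ; 
top 0.09 -0.06 5.6 ; -0.035 4.8 ; -0.02 5.4 ; 0.02 3.4 ; 0.035 3.9 ; 0.06 3.8 ; 
top 0.11 -0.06 5.3 ; -0.035 4.0 ; -0.02 4.3 ; 0.02 4.1 ; 0.035 4.2 ; 0.06 4.2 ;
```

View pics/scene8.png

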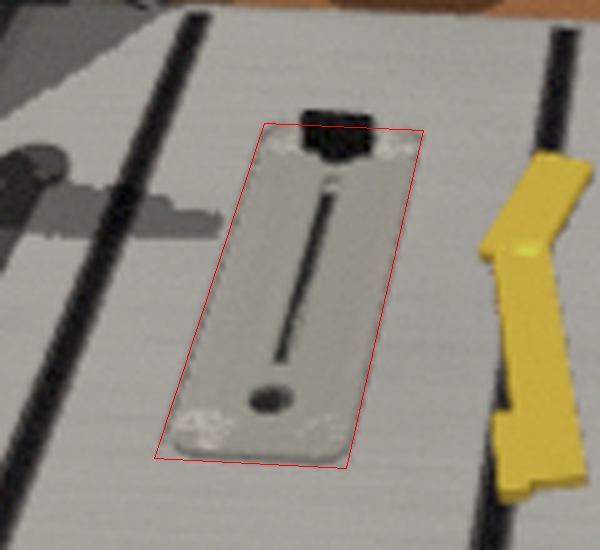

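View pics/top8.png

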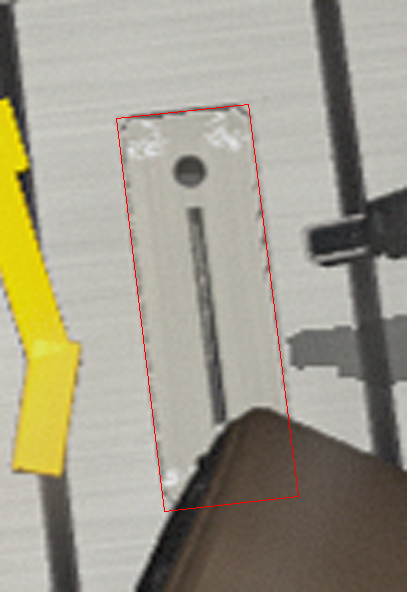

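Plate lies flush in the recess: its heights match the table around it in both cameras, bar at the near end (scene px ~(227,192)), across the plate. Spanner and push stick look unmoved. Next: over the bar, tool upright.

```bash
python3 - <<'E'
from mv import *
B=RC+RR.apply([-.105,0,0])
print(B)
rel((B[0],B[1],.13),tool(RY-90))
from ov import *
t=np.load('scene8.npz');d=t['d'];C=cloud('scene',d);L=RR.inv().apply((C-RC).reshape(-1,3)).reshape(C.shape)
m=(L[...,2]>.021)&(L[...,2]<.036)&(abs(L[...,0]+.105)<.04)&(abs(L[...,1])<.04)
Q=L[m]; print(len(Q),Q.mean(0).round(4),Q.min(0).round(4),Q.max(0).round(4)); print(cv2.minAreaRect((Q[:,:2]*1000).astype(np.float32)))
E
```

```text
[ 0.49465437 -0.08480424  0.025     ]
clk 10.28 p [ 0.6037 -0.1168  0.202 ] joints [-0.441  0.665  0.349 -0.875 -1.853  2.137] gap 0.0123 F [ 0.3  1.1 -0.4]
shift mm [-104.6   40.9   74.1] turn deg [-46.65  46.91  80.74] rows>= 10.0
67 [-0.1043  0.0025  0.0272] [-0.1112 -0.0171  0.0211] [-0.0999  0.0223  0.0328]
((-105.60993194580078, 2.6167335510253906), (39.50593185424805, 10.880105972290039), 88.95879364013672)
```

arm_command:
  series:
    - {"x":-0.005,"y":-0.005,"z":-0.01,"wx":-2.0,"wy":2.0,"wz":3.5}
    - {"x":-0.015,"y":-0.005,"z":-0.01,"wx":-6.0,"wy":6.0,"wz":10.4}
    - {"x":-0.025,"y":0.0,"z":0.0,"wx":-10.5,"wy":10.5,"wz":18.0}
    - {"x":-0.035,"y":0.005,"z":0.01,"wx":-15.0,"wy":15.0,"wz":26.0}
    - {"x":-0.045,"y":0.01,"z":0.02,"wx":-19.5,"wy":19.6,"wz":33.7}
    - {"x":-0.055,"y":0.015,"z":0.03,"wx":-24.0,"wy":24.1,"wz":41.5}
    - {"x":-0.066,"y":0.02,"z":0.04,"wx":-28.5,"wy":28.7,"wz":49.3}
    - {"x":-0.076,"y":0.025,"z":0.05,"wx":-33.0,"wy":33.2,"wz":57.1}
    - {"x":-0.086,"y":0.03,"z":0.06,"wx":-37.5,"wy":37.7,"wz":64.9}
    - {"x":-0.096,"y":0.035,"z":0.067,"wx":-42.0,"wy":42.2,"wz":72.7}
    - {"x":-0.103,"y":0.039,"z":0.072,"wx":-45.5,"wy":45.8,"wz":78.7}
    - {"x":-0.1046,"y":0.041,"z":0.074,"wx":-46.65,"wy":46.9,"wz":80.75}
  gripper: 45

```text
clock: 11.78
ee_pos: [0.494, -0.0845, 0.1291]
tool_rot: [0.745, -0.667, 0.0, 0.002]
force: [-0.3, 0.6, 1.3]
finger_gap: 0.0382
```

```bash
python3 - <<'E'
from mv import *
B=RC+RR.apply([-.105,0.0015,0])
rel((B[0],B[1],.033),tool(RY-90))
p,d=grab_frame('scene'); cv2.imwrite('pics/s9.png',cv2.resize(p[90:290,120:330,::-1],None,fx=2.9,fy=2.9))
E
```

```text
clk 11.78 p [ 0.494  -0.0845  0.1291] joints [ 0.226  0.17  -0.505  0.003 -0.899 -0.116] gap 0.0382 F [-0.3  0.6  1.3]
shift mm [-1.4 -0.9 96.1] turn deg [ 0.19 -0.18 -0.02] rows>= 2.0
```

View pics/s9.png

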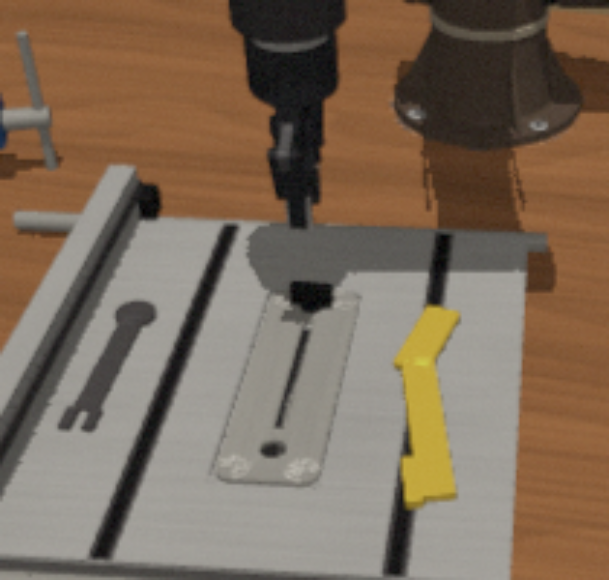

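The jaws stand straight above the bar (scene px ~(227,192)), one finger on either side of it along the blade line. Descending and closing.

arm_command:
  series:
    - {"x":-0.0014,"y":-0.001,"z":0.03,"wx":0.0,"wy":0.0,"wz":0.0}
    - {"x":-0.0014,"y":-0.001,"z":0.06,"wx":0.0,"wy":0.0,"wz":0.0}
    - {"x":-0.0014,"y":-0.001,"z":0.082,"wx":0.0,"wy":0.0,"wz":0.0}
    - {"x":-0.0014,"y":-0.001,"z":0.092,"wx":0.0,"wy":0.0,"wz":0.0}
    - {"x":-0.0014,"y":-0.001,"z":0.0945,"wx":0.0,"wy":0.0,"wz":0.0}
    - {"x":-0.0014,"y":-0.001,"z":0.0945,"wx":0.0,"wy":0.0,"wz":0.0}

```text
clock: 12.58
ee_pos: [0.4965, -0.0838, 0.0365]
tool_rot: [0.746, -0.666, 0.001, -0.0]
force: [-0.4, 0.2, -0.4]
finger_gap: 0.0382
```

arm_command:
  series:
    - {"x":0.0,"y":0.0,"z":0.0,"wx":0.0,"wy":0.0,"wz":0.0}
    - {"x":0.0,"y":0.0,"z":0.0,"wx":0.0,"wy":0.0,"wz":0.0}
    - {"x":0.0,"y":0.0,"z":0.0,"wx":0.0,"wy":0.0,"wz":0.0}
    - {"x":0.0,"y":0.0,"z":0.0,"wx":0.0,"wy":0.0,"wz":0.0}
    - {"x":0.0,"y":0.0,"z":0.0,"wx":0.0,"wy":0.0,"wz":0.0}
  gripper: 0
  newtons: 30

```text
clock: 13.2
ee_pos: [0.4961, -0.0837, 0.0368]
tool_rot: [0.746, -0.666, 0.001, -0.0]
force: [-3.1, 0.5, 6.7]
finger_gap: 0.0094
```

arm_command:
  series:
    - {"x":0.0,"y":0.0,"z":0.0,"wx":0.0,"wy":0.0,"wz":4.0}
    - {"x":0.0,"y":0.0,"z":0.0,"wx":0.0,"wy":0.0,"wz":12.0}
    - {"x":0.0,"y":0.0,"z":0.0,"wx":0.0,"wy":0.0,"wz":21.0}
    - {"x":0.0,"y":0.0,"z":0.0,"wx":0.0,"wy":0.0,"wz":30.0}
    - {"x":0.0,"y":0.0,"z":0.0,"wx":0.0,"wy":0.0,"wz":39.0}
    - {"x":0.0,"y":0.0,"z":0.0,"wx":0.0,"wy":0.0,"wz":48.0}
    - {"x":0.0,"y":0.0,"z":0.0,"wx":0.0,"wy":0.0,"wz":57.0}
    - {"x":0.0,"y":0.0,"z":0.0,"wx":0.0,"wy":0.0,"wz":66.0}
    - {"x":0.0,"y":0.0,"z":0.0,"wx":0.0,"wy":0.0,"wz":74.0}
    - {"x":0.0,"y":0.0,"z":0.0,"wx":0.0,"wy":0.0,"wz":80.0}
    - {"x":0.0,"y":0.0,"z":0.0,"wx":0.0,"wy":0.0,"wz":84.0}
    - {"x":0.0,"y":0.0,"z":0.0,"wx":0.0,"wy":0.0,"wz":84.0}

```text
clock: 14.7
ee_pos: [0.4968, -0.0839, 0.0368]
tool_rot: [-0.108, 0.994, -0.001, 0.001]
force: [0.5, -1.6, 5.5]
finger_gap: 0.0089
```

```bash
python3 - <<'E'
from mv import *
o=bot.observe(); print(o['clock'],o['ee_pos'],o['force'],o['ft_torque'],o['joint_pos'].round(3),o['finger_gap']); rel((.5,-.08,.0368),tool(RY-180))
p,d=grab_frame('scene'); cv2.imwrite('pics/s10.png',cv2.resize(p[140:290,150:300,::-1],None,fx=3.9,fy=3.9,interpolation=cv2.INTER_CUBIC))
E
```

```text
14.7 [ 0.49683124 -0.08385867  0.03675588] [ 0.46279019 -1.55148857  5.51237864] [-1.07902809 -0.01104831 -0.04211327] [ 0.224  0.299 -0.604  0.002 -0.666 -1.58 ] 0.008868440758582764
clk 14.7 p [ 0.4968 -0.0839  0.0368] joints [ 0.224  0.299 -0.604  0.002 -0.666 -1.58 ] gap 0.0089 F [ 0.5 -1.6  5.5]
shift mm [-3.9  3.1 -0. ] turn deg [-0.07  0.15  6.05] rows>= 1.0
```

View pics/s10.png

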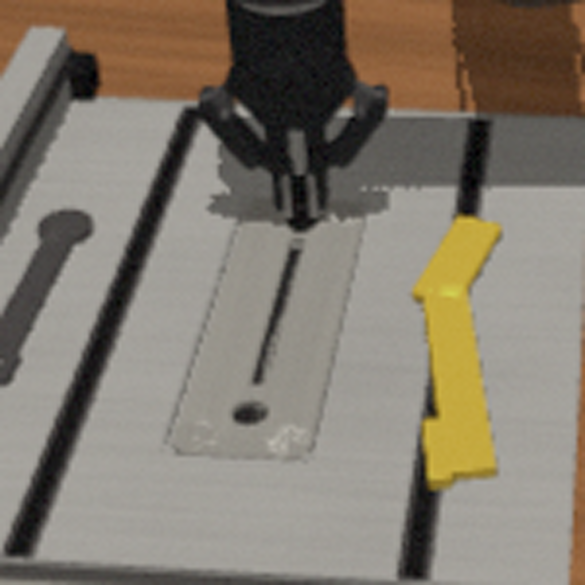

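The bar turns with the jaws and the moment is only the lock's friction (0.042 N m), so it's not at the stop yet.

arm_command:
  series:
    - {"x":0.0,"y":0.0,"z":0.0,"wx":0.0,"wy":0.0,"wz":3.0}
    - {"x":0.0,"y":0.0,"z":0.0,"wx":0.0,"wy":0.0,"wz":5.0}
    - {"x":0.0,"y":0.0,"z":0.0,"wx":0.0,"wy":0.0,"wz":6.0}
    - {"x":0.0,"y":0.0,"z":0.0,"wx":0.0,"wy":0.0,"wz":6.5}
    - {"x":0.0,"y":0.0,"z":0.0,"wx":0.0,"wy":0.0,"wz":6.5}

```text
clock: 15.38
ee_pos: [0.4968, -0.0838, 0.0367]
tool_rot: [-0.053, 0.999, -0.0, 0.001]
force: [-0.2, -2.2, 5.5]
finger_gap: 0.0094
```

```bash
python3 - <<'E'
from mv import *
o=bot.observe(); print(o['ft_torque'].round(3)); rel((.5,-.08,.0368),tool(RY-180))
E
```

```text
[-0.887  0.124  0.116]
clk 15.38 p [ 0.4968 -0.0838  0.0367] joints [ 0.225  0.299 -0.604  0.002 -0.666 -1.692] gap 0.0094 F [-0.2 -2.2  5.5]
shift mm [-3.6  3.4 -0. ] turn deg [-0.06  0.15 -0.36] rows>= 1.0
```

arm_command:
  series:
    - {"x":0.0,"y":0.0,"z":0.0,"wx":0.0,"wy":0.0,"wz":1.0}
    - {"x":0.0,"y":0.0,"z":0.0,"wx":0.0,"wy":0.0,"wz":2.0}
    - {"x":0.0,"y":0.0,"z":0.0,"wx":0.0,"wy":0.0,"wz":2.0}

```text
clock: 15.75
ee_pos: [0.4969, -0.0833, 0.0367]
tool_rot: [-0.036, 0.999, -0.0, 0.001]
force: [-0.5, 0.9, 6.3]
finger_gap: 0.0092
```

```bash
python3 - <<'E'
from mv import *
o=bot.observe(); print(o['ft_torque'].round(3)); rel((.5,-.08,.0368),tool(RY-180))
E
```

```text
[0.405 0.417 0.455]
clk 15.75 p [ 0.4969 -0.0833  0.0367] joints [ 0.225  0.299 -0.603  0.002 -0.666 -1.726] gap 0.0092 F [-0.5  0.9  6.3]
shift mm [-3.4  3.1 -0. ] turn deg [-0.04  0.16 -2.33] rows>= 1.0
```

The moment rose to 0.46 N m against the turn, so the lock is at its stop. Releasing and lifting.

arm_command:
  series:
    - {"x":0.0,"y":0.0,"z":0.0,"wx":0.0,"wy":0.0,"wz":0.0}
    - {"x":0.0,"y":0.0,"z":0.0,"wx":0.0,"wy":0.0,"wz":0.0}
    - {"x":0.0,"y":0.0,"z":0.0,"wx":0.0,"wy":0.0,"wz":0.0}
    - {"x":0.0,"y":0.0,"z":0.0,"wx":0.0,"wy":0.0,"wz":0.0}
  gripper: 35

```text
clock: 16.25
ee_pos: [0.4961, -0.0837, 0.036]
tool_rot: [-0.034, 0.999, -0.0, 0.001]
force: [-0.2, 0.1, -0.2]
finger_gap: 0.03
```

arm_command:
  series:
    - {"x":0.0,"y":0.0,"z":-0.01,"wx":0.0,"wy":0.0,"wz":0.0}
    - {"x":0.0,"y":0.0,"z":-0.03,"wx":0.0,"wy":0.0,"wz":0.0}
    - {"x":0.0,"y":0.0,"z":-0.06,"wx":0.0,"wy":0.0,"wz":0.0}
    - {"x":0.0,"y":-0.04,"z":-0.11,"wx":0.0,"wy":0.0,"wz":0.0}
    - {"x":0.0,"y":-0.09,"z":-0.14,"wx":0.0,"wy":0.0,"wz":0.0}
    - {"x":0.0,"y":-0.14,"z":-0.15,"wx":0.0,"wy":0.0,"wz":0.0}
    - {"x":0.0,"y":-0.19,"z":-0.15,"wx":0.0,"wy":0.0,"wz":0.0}
    - {"x":0.0,"y":-0.24,"z":-0.15,"wx":0.0,"wy":0.0,"wz":0.0}
    - {"x":0.0,"y":-0.27,"z":-0.15,"wx":0.0,"wy":0.0,"wz":0.0}
    - {"x":0.0,"y":-0.28,"z":-0.15,"wx":0.0,"wy":0.0,"wz":0.0}
    - {"x":0.0,"y":-0.28,"z":-0.15,"wx":0.0,"wy":0.0,"wz":0.0}

```text
clock: 17.62
ee_pos: [0.5147, -0.363, 0.1864]
tool_rot: [-0.034, 0.999, -0.0, 0.001]
force: [-0.1, 0.3, 0.5]
finger_gap: 0.0297
```

```bash
python3 look2.py 11; python3 - <<'E'
from mv import *
for n in('top','scene'):
    t=np.load(n+'11.npz');d=t['d'];C=cloud(n,d);L=RR.inv().apply((C-RC).reshape(-1,3)).reshape(C.shape)
    m=(L[...,2]>.021)&(L[...,2]<.036)&(abs(L[...,0]+.105)<.04)&(abs(L[...,1])<.04)
    Q=L[m]; print(n,len(Q),cv2.minAreaRect((Q[:,:2]*1000).astype(np.float32)))
    cv2.imwrite(f'pics/{n}f.png',cv2.resize(t['p'][:,:,::-1],None,fx=1.42,fy=1.42))
    a=np.load(n+'0.npz')['p'].astype(int); 
    # shift of push stick / spanner vs start
    for nm,(x0,x1,y0,y1) in dict(stick=(-.2,.2,.06,.2),span=(-.15,.15,-.165,-.09)).items():
        z=np.array([[x,y,.005] for x in(x0,x1) for y in(y0,y1)]); uv=w2px(n,RC+RR.apply(z)); u0,v0=np.floor(uv.min(0)).astype(int);u1,v1=np.ceil(uv.max(0)).astype(int)
        g=lambda p:cv2.cvtColor(p[v0:v1,u0:u1].astype(np.uint8),cv2.COLOR_RGB2GRAY).astype(np.float32)
        print(n,nm,cv2.phaseCorrelate(g(a),g(t['p'].astype(int)),cv2.createHanningWindow((u1-u0,v1-v0),cv2.CV_32F)))
E
```

```text
17.625 [ 0.5147 -0.363   0.1864] [-0.1  0.3  0.5] 0.029738169073934628 [-0.305  0.316 -0.157 -0.    -1.097 -1.199]
scene -0.09 -0.06 5.3 ; -0.035 4.9 ; -0.02 5.2 ; 0.02 4.5 ; 0.035 5.3 ; 0.06 5.2 ; 
scene -0.07 -0.06 5.5 ; -0.035 5.1 ; -0.02 5.0 ; 0.02 5.1 ; 0.035 4.7 ; 0.06 4.9 ; 
scene 0.09 -0.06 4.7 ; -0.035 4.4 ; -0.02 3.7 ; 0.02 3.9 ; 0.035 3.9 ; 0.06 3.7 ; 
scene 0.11 -0.06 4.1 ; -0.035 4.2 ; -0.02 4.1 ; 0.02 4.1 ; 0.035 3.3 ; 0.06 4.1 ; 
top -0.09 -0.06 614.1 ; -0.035 592.0 ; -0.02 4.3 ; 0.02 4.0 ; 0.035 3.8 ; 0.06 4.7 ; 
top -0.07 -0.06 600.7 ; -0.035 563.0 ; -0.02 3.6 ; 0.02 4.5 ; 0.035 5.2 ; 0.06 4.6 ; 
top 0.09 -0.06 4.5 ; -0.035 4.7 ; -0.02 4.3 ; 0.02 4.3 ; 0.035 5.0 ; 0.06 4.1 ; 
top 0.11 -0.06 5.1 ; -0.035 4.6 ; -0.02 5.3 ; 0.02 5.0 ; 0.035 4.2 ; 0.06 5.9 ; 
top 74 ((-102.82505798339844, 2.2261033058166504), (10.543246269226074, 38.27552795410156), 88.49022674560547)
top stick ((0.5060822444408757, -0.018367948805547485), 0.9990534270251239)
top span ((-0.750718429171279, -0.2054056321684996), 0.2205731704235077)
scene 48 ((-103.4662094116211, 4.313726425170898), (9.59350872039795, 42.65953826904297), 87.79227447509766)
scene stick ((-0.013994848571357466, -0.012464519061694546), 0.9739590863478772)
scene span ((-0.09159400065964007, 0.22830105501003572), 0.8949964731931687)
```

View pics/top11.png

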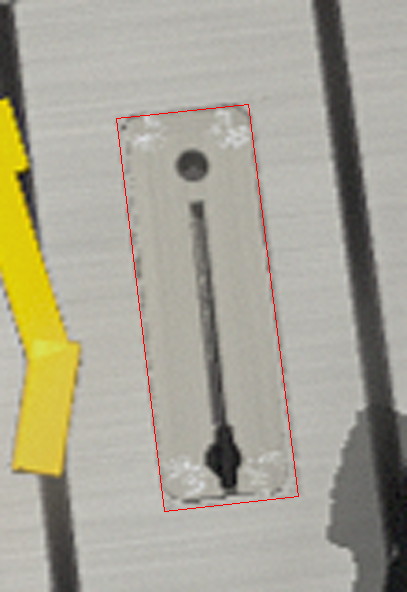

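View pics/topf.png

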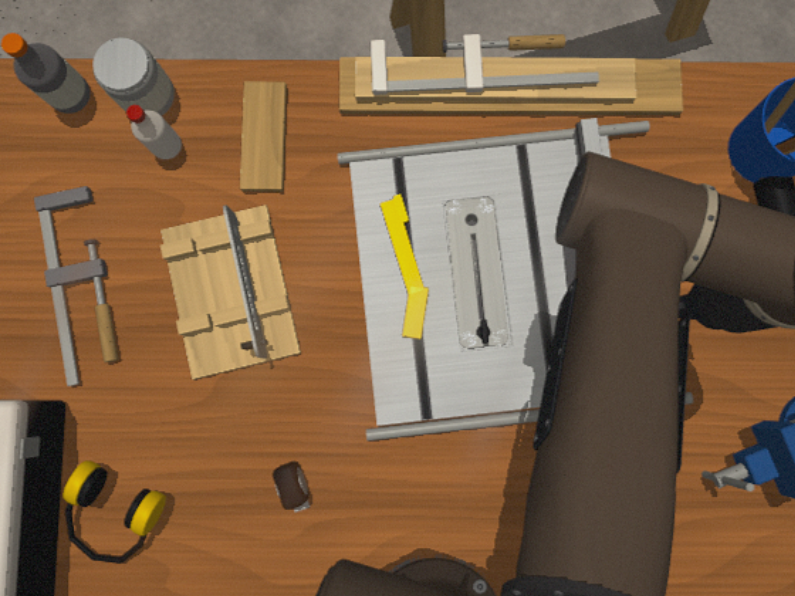

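View pics/scenef.png

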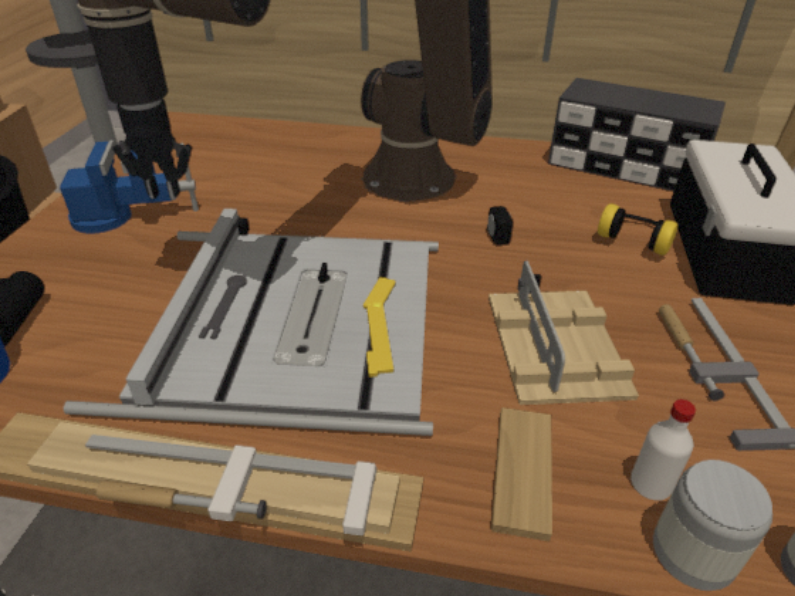

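```bash
python3 - <<'E'
from mv import *
for n,zz in(('top',.03),('scene',.03)):
    t=np.load(n+'11.npz'); g=t['p'].mean(2)
    v,u=np.mgrid[:420,:560]; f,cx,cy,Rm,tt=cal(n)
    r=np.stack([(u-cx)/f,(v-cy)/f,np.ones_like(u)],-1)@Rm; o=-Rm.T@tt
    X=o+r*((zz-o[2])/r[...,2])[...,None]; L=(X-RC)@RR.as_matrix()
    m=(L[...,0]>-.06)&(L[...,0]<.065)&(abs(L[...,1])<.02)
    w=(np.clip(150-g,0,None)*m)
    xs=[];ys=[]
    for a in np.arange(-.06,.065,.01):
        k=m&(L[...,0]>=a)&(L[...,0]<a+.01); ww=w[k]
        if ww.sum()>0: xs.append((L[k][:,0]*ww).sum()/ww.sum());ys.append((L[k][:,1]*ww).sum()/ww.sum())
    c=np.polyfit(xs,ys,1); print(n,'slot angle rel recess',np.degrees(np.arctan(c[0])).round(2),'y0',(c[1]*1000).round(2),'at -105:',((c[1]-.105*c[0])*1000).round(2))
E
```

```text
top slot angle rel recess -1.17 y0 -1.05 at -105: 1.1
scene slot angle rel recess -0.9 y0 0.62 at -105: 2.27
```

```bash
python3 - <<'E'
from bench import ticket
print(ticket.hand_in())
E
```

```text
the job is handed in; nothing more can be done
None
```

The narrow-slot plate is lying in the saw's recess, thumb bar up and at the near end, and locked. I handed the job in at about 17.7 s, with the arm clear of everything.

I lifted the plate from the rack, set its left edge in the recess at a 30° tilt and let it down. I then gripped the bar from above and turned it clockwise until it stopped.

**What the last checks showed:**
- **Flush:** the plate's heights agree with the table around it to about 1 mm in both cameras.
- **Locked:** the turning moment rose from about 0.04 to 0.46 N m at the stop. The bar reads within about 1.5° of the blade slot, which is about what the bar measurement can resolve. The plate sits about 1° clockwise in the recess, within its clearance.
- **Other plate:** the wide-slot plate is still standing in the rack.
- **Push stick and spanner:** neither shows a shift in the scene camera.

**What disagreed or failed:**
- In the top camera the push stick's picture moved by 0.5 pixel, which I put down to changed lighting. The top-camera check on the spanner was useless because the arm covered it.
- With the plate held at the tilt, the cameras put it 2 to 4 mm away from where the arm's own reading did. I placed it by the cameras.
- The first move call was refused for its format, and nothing moved.

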